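# Lock the aperture disc in its holder with the quarter-turn stud

## Task

Mount the aperture disc in its holder: turn it in its nest by the pip until its flat edge lies fully against the alignment bar at the hinge side, and swing the cover fully shut. Then feel for the hidden slot beneath the winged stud, push the stud right in and turn it a quarter turn until it clicks home and stays in by itself, so that the cover is locked; do not knock the bottle or the multimeter about.

Things in the scene. Friction and masses are not known exactly. Their poses are not given: they have to be found in the camera images.
- holder: The window holder, fixed to the worktop: aluminium base plate 188 x 120 x 22 mm. Origin at the centre of its underside; +x points to its hinge side (to the robot's left, within 18 degrees), +y to the robot, +z up. On its top (z = 22) two steel side guides 6 mm high run along x, inner faces at y = +42.5 and -42.5; the disc slides and turns between them. Below, 'of the holder' means mm in this frame.
- bar_face (a point): The alignment bar: dark steel, 70 mm long along the holder's y, 6 mm high, at the hinge end of the nest. This point is the middle of its working face, which looks to the holder's -x, at x = +55, z = 25 of the holder.
- disc_center (a point): The aperture disc, loose in the nest: steel, 80 mm across, 6 mm thick, one straight flat edge (45 mm long, corners rounded, 32 mm from the centre) on its +x side. The point is its centre. Starts 10 to 21 mm short of home, turned up to 126 degrees either way. Home: x = +23, y = 0 of the holder, axes along the holder's. Pushed to the bar with the flat within 30 degrees it turns itself square.
- disc_flat (a point): The middle of the disc's flat edge, half-way up: 32 mm from the centre along the disc's +x.
- disc_pip (a point): The middle of the pip, an upright dark pin on the disc, 14 mm across and 20 mm high (z = 28 to 48 of the holder), 22 mm from the disc's centre on its -x side, opposite the flat. With the disc home it is at x = +1, y = 0 of the holder and stands in the window of the shut cover.
- cover (a joint): Angle of the hinged cover in rad: 0 shut, 1.57 upright; stands open at about 1.6 to 1.85. A friction hinge (0.28 N m) keeps it where it is left; 2 to 4 N at the free edge move it. Aluminium plate 6 mm thick, 110 mm wide, with a 68 mm round window. A tongue under it drops behind the disc's round back edge with 2 mm to spare, so it shuts only on a disc that is home.
- cover_hinge (a point): The middle of the cover's hinge axis, which runs along the holder's y at x = +79, z = 32 of the holder. The shut cover's underside is at z = 29, its top at z = 35 of the holder, and it rests on pads.
- cover_edge (a point): The middle of the cover's free edge, half-way through its thickness, 172 mm from the hinge axis. The cover's top face, from which the stud's wing stands out, looks to the left, away from the nest, while it stands open; near the free edge that face is bare beyond 25 mm either side of the middle.
- stud_grip (a point): The middle of the black wing of the quarter-turn stud, captive in the cover 142 mm from the hinge axis on the cover's middle line. The wing is 60 mm long (along this point's x), 12 mm thick, 20 mm high and stands square to the cover; cover shut and stud out, it reaches from z = 57 to 77 of the holder (a steel neck below it). Pushed in, it comes down 14 mm.
- stud (a joint): Angle of the stud in rad, counter-clockwise positive seen from above on the shut cover; at 0 the wing lies along the holder's x. On the stud's foot, under the cover, a steel cross-bar 36 x 7 x 5 mm lies along the wing. The stud turns either way with light friction and stays as left; at the start within 0.5 of 0.
- stud_push (a joint): How far the stud is pushed in, in m, 0 to 0.014; a spring drives it out (4 N at 0, 11 N at 0.014). Cover shut: out of line with the slot the cross-bar stops on the receptacle after 0.001; in line it goes in to 0.014. Past 0.012 it can be turned under the receptacle. Let go 90 degrees from the slot, it rises into the groove and stays at 0.009: locked. Let go part-way it stays at 0.012: not locked.
- receptacle_mid (a point): Middle of the round steel receptacle (45 mm across, set flush in the base plate under the stud; x = -63, y = 0, z = 22 of the holder; axes as the holder). Its slot, 11 mm wide, takes the cross-bar within 6 degrees, the groove below within 9. It was pressed in at any angle: the slot lies within 35 degrees of the holder's x either way; unmeasured and hidden by the shut cover, it is felt for.
- bottle_mid (a point): The white bottle with a red nozzle (47 mm across, 134 mm high), a bystander; the point is half-way up.
- meter_mid (a point): The multimeter (144 x 80 x 42 mm), a bystander lying on the worktop; the point is its centre.
Mind the look-alikes: they are no part of the job. Of the things shaped like the part that bears disc_center, the bare steel one is meant.

How it is judged (in metres and radians):
On the way, in this order (a step that is already met when the one before it is completed fails the run):
1. the disc lies with its flat against the alignment bar (x of disc_flat in the frame of holder above 0.0528 m and angle between the x axis of disc_flat and the x axis of holder, either way round below 0.06 rad and z of disc_flat in the frame of holder below 0.027 m), for 0.2 s.
2. the cover is shut over the disc (value of joint cover below 0.015 rad), for 0.2 s.
At the end, for the whole second after the job is handed in: The disc's flat is within about 2 mm of the alignment bar and square to it within 3.5 degrees, the cover is shut (within 0.015 rad), and the stud, let go, is held in by the receptacle's groove (pushed in 7.6 to 10.4 mm) (value of joint cover below 0.015 rad and value of joint stud_push between 0.0076 and 0.0104 m and x of disc_flat in the frame of holder above 0.0528 m and angle between the x axis of disc_flat and the x axis of holder, either way round below 0.06 rad); the robot touches nothing.
It fails at once if the bottle is knocked more than 30 mm from its place (distance of bottle_mid from where it was at the start of the episode above 0.03 m).
It fails at once if the multimeter is knocked more than 30 mm from its place (distance of meter_mid from where it was at the start of the episode above 0.03 m).
It also fails if it takes over 67 s, if anything falls off the work surface, if the arm or the gripper's body presses on something with over 40 N, if the wrist force passes 120 N, or if a joint passes its speed limit or range.

## Robot

A 6-joint arm with a two-finger parallel gripper is mounted at the origin on a cart in front of the work surface, level with it; the furniture and walls round the work are solid. World frame = base frame: x ahead of the robot, y to its left, z up, the work surface at z = 0. Lengths are in mm, angles in degrees, forces in N, time in s.
With the tool pointing down it reaches from about 275 to 850 mm from the base axis. Payload 19 kg.
Tool frame: the origin (TCP) lies midway between the tips of the shut fingers; the grasp point (between the pads) lies 19 mm behind it; z points along the fingers, y is the line along which they close (so a half turn about z gives the same grasp; the last joint's range is limited). The gripper opens to 85 mm and grips with 20 to 120 N. Pads are 22 mm wide; open, the fingers measure 114 mm over their backs; the gripper's body (76 mm by 85 mm) begins 54 mm behind the grasp point. The pads swing forward as they close: fully open they stand 13 mm farther back than shut.
Start: joints at [-75, 8.623, 82.357, -0, 89.026, -7.678], TCP at [221.661, -530.525, 231.267] pointing down, gripper open.
Joint ranges: [-160.23, 160.23], [-39.13, 120.54], [6.94, 153.29], [-79.49, 259.48], [9.18, 160.14], [-161.06, 161.06]. Speed limits (degrees/s): [108.29, 108.29, 127.2, 172.46, 172.46, 172.46].

## Interface

Orientations are given as a 3x3 rotation matrix whose columns are the frame's x, y, z axes.
In Python, from station import * gives the robot as it stands. Calls block until the motion is done:
- movep(position, orientation): joint-space move of the TCP to a pose.
- movel(position, rot=None, rate=150, threshold=None): straight line of the TCP; rot=None keeps the orientation; rate is the mean speed in mm/s. With threshold (N) it stops when the force on the tool has changed by that much, and returns True; else False.
- goto_joints(angles): joint-space move.
- grip(opening, squeeze=None): opening from 0.0 (shut) to 1.0 (fully open); squeeze is the grip in N (None keeps the last); returns when the fingers have stopped.
- hold(seconds).
- ik(position, orientation): joint angles nearest the present ones, or None.
- state(): the state.
- grab_frame(name): name is "side" or "top" or "wrist"; returns the picture (420x560x3 uint8, red, green, blue); there is no depth.
- camera_model(name): a dict with "fx", "fy", "cx", "cy" (pixels), "origin" and "orientation" of the camera in the world. Camera axes: x right, y down, z forward; pixel columns grow to the right and rows downward; lengths in mm; the calibration is good to about 2 mm. The wrist camera is an equidistant fisheye: a pixel r from the principal point sees the ray r / f radians off the axis. A picture is of the moment at which its call begins: read the wrist's pose just before it. camera_model takes no time and is no camera call; for the wrist camera it gives the pose at the moment of the call.
A pose or a line that the arm cannot do raises PlanningError and nothing moves.
- sign_off(): hands the job in; it is judged then, once.
The state is a dict: "clock": time; "q": joint angles; "qvel": joint speeds; "joint_torque": joint torques, N m; "eef_pos": TCP position; "tool_rot": TCP orientation; "force": force on the tool from outside, world axes, zero at the start; "ft_torque": the same for the moment, N m; "opening": opening from 0.0 (shut) to 1.0 (fully open); "grasp_force": force on a finger pad.
Only numpy, scipy, OpenCV 4.12 (cv2) and the standard library are available. Lean on these libraries where they do the work, as an engineer would, in place of code of your own. Each camera call takes 0.05 s, during which the arm holds its last target. There are 200 camera calls.

## Working session

There is one attempt and no reset: what is moved stays moved. The work goes in short steps, each a Python script; the robot and the scene stay as the last script left them, time stands still between calls to the robot, and variables do not carry over. Pictures are saved under pics/ and viewed, at most 10 in all, crops included, and the job is handed in when it is done.

```bash
mkdir -p pics; ls; python3 - <<'E'
from station import *
import cv2
for n in ("side","top"):
    im=grab_frame(n); cv2.imwrite(f"pics/{n}0.png",cv2.cvtColor(im,cv2.COLOR_RGB2BGR))
    m=camera_model(n); print(n,m)
print(state()["clock"])
E
```

```text
pics
side {'fx': 458.29203852991253, 'fy': 458.29203852991253, 'cx': 282.19593904957526, 'cy': 208.57414427084439, 'origin': array([ 456.75496572, -583.81069577,  556.32594043]), 'orientation': array([[ 0.99399189, -0.04954165,  0.09759997],
       [-0.10875396, -0.54770371,  0.82957412],
       [ 0.0123574 , -0.83520433, -0.54980089]])}
top {'fx': 476.4027952171147, 'fy': 476.4027952171147, 'cx': 281.96899685340946, 'cy': 212.50620232741127, 'origin': array([ 464.98709259,  101.37003526, 1020.48564288]), 'orientation': array([[-0.00910871, -0.99694947,  0.07751637],
       [-0.9999564 ,  0.0089219 , -0.00275597],
       [ 0.00205597, -0.0775381 , -0.99698727]])}
0.1
```

View pics/top0.png

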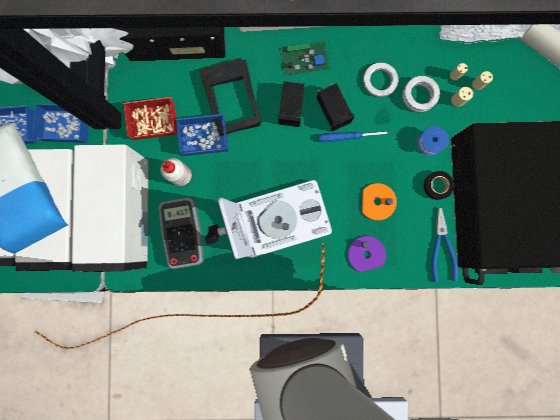

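View pics/side0.png

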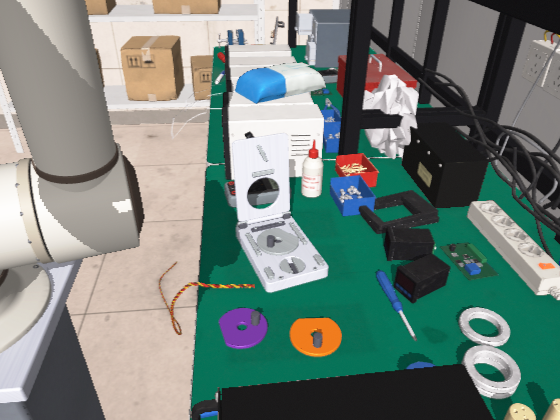

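Candidates for the disc, in the top view: the bare grey one in the holder nest (278,220), orange at (380,202) and purple at (366,254). By the description I choose the bare steel one in the nest, and check it in a close crop.

```bash
python3 - <<'E'
import cv2
im=cv2.imread("pics/top0.png")[172:267,200:335]
cv2.imwrite("pics/crop0.png",cv2.resize(im,None,fx=5.9,fy=5.9,interpolation=cv2.INTER_CUBIC))
E
```

```text
(no output)
```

View pics/crop0.png

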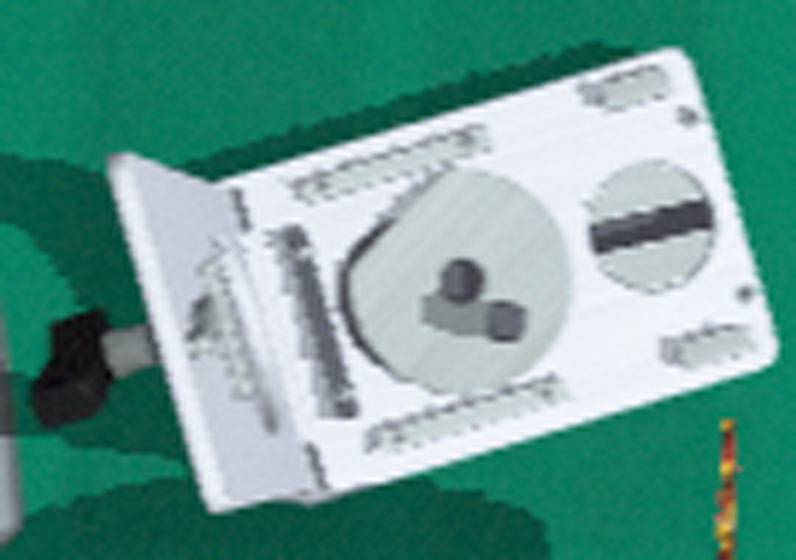

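Close crop: the grey disc in the nest has its flat facing up-left (345,260)–(440,175), its hole at (462,282) and the pip at (505,320), so it is about −60° from home. The receptacle is at (652,228) with its slot visible. I'll measure this roughly, then hover and look with the wrist camera.

```bash
cat > h.py <<'E'
from station import *
import numpy as np, cv2
def ray(cam,px,z):
    m=cam; u=(px[0]-m["cx"])/m["fx"]; v=(px[1]-m["cy"])/m["fy"]
    d=m["orientation"]@np.array([u,v,1.]) if not m.get("fish") else m["orientation"]@fish(u,v)
    o=m["origin"]; return o+d*(z-o[2])/d[2]
def fish(u,v):
    r=np.hypot(u,v); s=np.sin(r)/r if r>1e-9 else 1
    return np.array([u*s,v*s,np.cos(r)])
def R(a):  # tool down, tool x at world angle a deg; closing line (y) perpendicular
    c,s=np.cos(np.radians(a)),np.sin(np.radians(a)); return np.array([[c,s,0],[s,-c,0],[0,0,-1.]])
E
python3 - <<'E'
from h import *
m=camera_model("top"); P=lambda x,y,z: ray(m,(200+x/5.9,172+y/5.9),z)[:2].round(1)
ang=lambda d:np.degrees(np.arctan2(d[1],d[0])).round(1)
rec=P(652,228,22); bar=P(318,320,28); hole=P(462,282,28); pip=P(505,320,48)
print("rec",rec,"bar",bar,"hole",hole,"pip",pip,np.hypot(*(pip-hole)),np.hypot(*(rec-bar)))
print("edges",ang(P(215,183,22)-P(683,47,22)),ang(P(320,500,22)-P(777,360,22)),"slot",ang(P(592,238,22)-P(712,215,22)),"disc",ang(hole-pip))
print("tool yaw now",ang(state()["tool_rot"][:,0]),state()["tool_rot"].round(2).tolist())
c=hole
for a in range(-180,181,30):
    q=ik([c[0],c[1],200],R(a)); print(a,None if q is None else np.round(q,0))
E
```

```text
rec [546.   38.6] bar [514.  157.4] hole [527.  106.4] pip [512.4  91.5] 20.86072865457966 123.03430415944979
edges 105.8 106.5 slot 100.4 disc 45.6
tool yaw now 22.7 [[0.92, 0.39, -0.0], [0.39, -0.92, 0.0], [0.0, -0.0, -1.0]]
-180 [  3.   5.  90.  -0.  85. -87.]
-150 [   3.    5.   90.   -0.   85. -117.]
-120 [   3.    5.   90.   -0.   85. -147.]
-90 None
-60 [  3.   5.  90.  -0.  85. 153.]
-30 [  3.   5.  90.  -0.  85. 123.]
0 [ 3.  5. 90. -0. 85. 93.]
30 [ 3.  5. 90. -0. 85. 63.]
60 [ 3.  5. 90. -0. 85. 33.]
90 [ 3.  5. 90. -0. 85.  3.]
120 [  3.   5.  90.  -0.  85. -27.]
150 [  3.   5.  90.  -0.  85. -57.]
180 [  3.   5.  90.  -0.  85. -87.]
```

```bash
python3 - <<'E'
from h import *
movep([528,75,270],R(45))
m=camera_model("wrist"); im=grab_frame("wrist")
import pickle; pickle.dump(m,open("w1.pkl","wb"))
print({k:np.round(v,3) if not isinstance(v,str) else v for k,v in m.items()}, state()["clock"])
cv2.imwrite("pics/w1.png",cv2.cvtColor(im,cv2.COLOR_RGB2BGR))
cv2.imwrite("pics/w1b.png",cv2.resize(cv2.cvtColor(im,cv2.COLOR_RGB2BGR),(800,600),interpolation=cv2.INTER_CUBIC))
E
```

```text
{'fx': np.float64(325.192), 'fy': np.float64(325.192), 'cx': np.float64(277.009), 'cy': np.float64(211.192), 'origin': array([581.197, 127.681, 413.926]), 'orientation': array([[ 0.707, -0.675, -0.209],
       [-0.707, -0.676, -0.208],
       [-0.001,  0.295, -0.955]])} 2.5667
```

View pics/w1b.png

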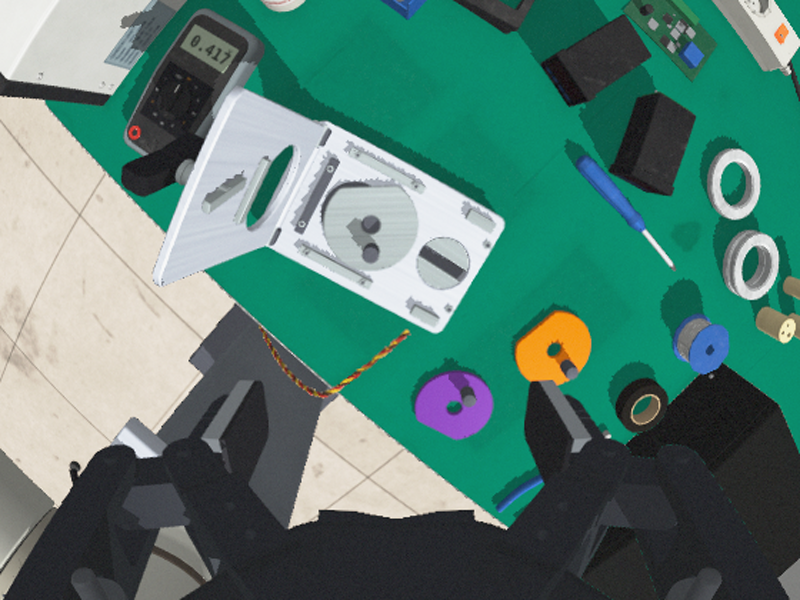

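The wrist view (800×600) shows the steel disc with its hole at (371,225), pip top at (371,253), receptacle at (443,263) with its slot, and the open cover with the black wing at (160,165). I'll refine the holder axes, slot angle and pip with simple masks.

```bash
python3 - <<'E'
from h import *
import pickle
w=pickle.load(open("w1.pkl","rb")); w["fish"]=1; t=camera_model("top")
ang=lambda d:np.degrees(np.arctan2(d[1],d[0]))%180
def blob(im,c,rad,thr):
    g=im.max(2).copy(); mask=(g<thr).astype(np.uint8); k=np.zeros_like(mask); cv2.circle(k,c,rad,1,-1); mask&=k
    n,l,s,ce=cv2.connectedComponentsWithStats(mask); i=1+np.argmax(s[1:,4]); ys,xs=np.nonzero(l==i); return np.c_[xs,ys].astype(float)
wi=cv2.imread("pics/w1.png"); ti=cv2.imread("pics/top0.png")
for nm,im,cam,sc,ro,pp in (("w",wi,w,(310,184),17,(260,177)),("t",ti,t,(310,211),11,(286,226))):
    p=blob(im,sc,ro,110); q=np.array([ray(cam,x,22)[:2] for x in p]); 
    e=np.linalg.svd(q-q.mean(0),full_matrices=False); print(nm,"slot",len(p),q.mean(0).round(1),"angle",ang(e[2][0]).round(1),"len",np.ptp(q@e[2][0]).round(1))
    # plate edges: holder top white mask
    hsv=cv2.cvtColor(im,cv2.COLOR_BGR2HSV); notg=((hsv[...,1]<70)&(hsv[...,2]>140)).astype(np.uint8)
    cn=max(cv2.findContours(notg,0,cv2.CHAIN_APPROX_NONE)[0],key=lambda c:cv2.pointPolygonTest(c,(float(sc[0]),float(sc[1])),True))[:,0]
    q=np.array([ray(cam,x,22)[:2] for x in cn]); 
    o=np.array([528.4,99.1]); a=np.radians(106.2); ex=np.array([np.cos(a),np.sin(a)]); ey=np.array([-ex[1],ex[0]])
    h=np.c_[(q-o)@ex,(q-o)@ey]
    for s in (1,-1):
        k=h[(abs(h[:,1]-s*60)<8)&(h[:,0]>-80)&(h[:,0]<60)]
        if len(k)>5: f=np.polyfit(k[:,0],k[:,1],1); r=abs(k[:,1]-np.polyval(f,k[:,0]))<1.5; f=np.polyfit(k[r,0],k[r,1],1); print("edge y",s,"at0",f[1].round(1),"angle",(106.2+np.degrees(np.arctan(f[0]))).round(1),r.sum())
    k=h[(abs(h[:,0]+94)<8)&(abs(h[:,1])<45)]
    if len(k)>5: f=np.polyfit(k[:,1],k[:,0],1); print("end x",f[1].round(1),"angle",(106.2-np.degrees(np.arctan(f[0]))).round(1))
P=lambda x,y,z: ray(w,(x*.7,y*.7),z)[:2].round(1)
print("w rec",P(443,263,22),"hole",P(371,225,28),"pip",P(371,253,48))
E
```

```text
w slot 243 [548.7  39.4] angle 103.3 len 39.6
edge y 1 at0 56.8 angle 106.2 98
edge y -1 at0 -62.4 angle 106.3 102
end x -94.0 angle 106.3
t slot 77 [547.5  36.9] angle 106.8 len 41.3
edge y 1 at0 56.8 angle 106.2 65
edge y -1 at0 -60.9 angle 106.0 63
end x -92.5 angle 106.4
w rec [549.1  38.2] hole [529.4 105.6] pip [515.9  90.9]
```

```bash
cat >> h.py <<'E'
A0=106.2; O=np.array([530.5,100.4]); a=np.radians(A0); EX=np.array([np.cos(a),np.sin(a)]); EY=np.array([-EX[1],EX[0]])
def W(x,y,z): return [*(O+x*EX+y*EY),z]
def H(p): d=np.array(p[:2])-O; return np.array([d@EX,d@EY])
def rep(t=""):
    s=state(); print(t,"t",round(s["clock"],1),"h",H(s["eef_pos"]).round(1),"z",s["eef_pos"][2].round(1),"F",s["force"].round(1),"Mz",round(float(s["ft_torque"][2]),2),"op",round(s["opening"],3),"gf",np.round(s["grasp_force"],1))
E
python3 - <<'E'
from h import *
pip=[514.6,91.1]; d0=46.5; turn=A0-d0; y0=196.2
movep([*pip,85],R(y0-turn)); grip(0.5)
print(movel([*pip,33],rate=80,threshold=10)); rep("down")
grip(0,squeeze=40); rep("grip")
p=state()["eef_pos"][:2]; C=H(p)+22*np.array([np.cos(np.radians(-turn)),np.sin(np.radians(-turn))]); print("C",C)
n=5
for i in range(1,n+1):
    b=np.radians(-turn*(1-i/n)); c=np.array([C[0],C[1]*(1-i/n)])-22*np.array([np.cos(b),np.sin(b)])
    movel(W(*c,33),R(y0-turn*(1-i/n)),rate=60); rep(i)
grip(0,squeeze=20)
print(movel(W(4,0,33),rate=30,threshold=20)); rep("push")
E
```

```text
False
down t 5.3 h [-4.5 17.6] z 33.3 F [-0.7 -0.1 -0. ] Mz -0.03 op 0.495 gf 0.0
grip t 5.7 h [-4.5 17.5] z 33.5 F [-0.9  0.4  6.6] Mz -0.04 op 0.126 gf 39.0
C [ 6.5697828  -1.44697103]
1 t 6.1 h [-8.4 14.7] z 33.6 F [ 0.4 -0.1  4.5] Mz -0.05 op 0.129 gf 39.0
2 t 6.4 h [-11.5  11.5] z 33.6 F [ 1.1 -0.6  5.1] Mz 0.06 op 0.124 gf 39.0
3 t 6.8 h [-13.8   7.8] z 33.5 F [ 0.5 -1.1  4.8] Mz 0.04 op 0.127 gf 39.0
4 t 7.1 h [-15.2   3.7] z 33.6 F [0.8 0.  6.3] Mz 0.03 op 0.128 gf 39.0
5 t 7.5 h [-15.6  -0.5] z 33.5 F [ 1.4 -0.2  4.8] Mz 0.04 op 0.124 gf 39.0
True
push t 8.3 h [-0.3 -0.3] z 33.6 F [ 1.4 -7.1  3.6] Mz 0.0 op 0.127 gf 39.0
```

```bash
python3 - <<'E'
from h import *
grip(0.2); print(movel(W(5,-0.3,33),rate=30,threshold=25)); rep("push2")
hold(0.2); rep("held")
p=H(state()["eef_pos"]); movel(W(p[0]-3,p[1],33),rate=60); grip(0.4)
movel(W(p[0]-3,p[1],120)); movep(W(-20,0,270),R(135))
m=camera_model("wrist"); m["fish"]=1; im=cv2.cvtColor(grab_frame("wrist"),cv2.COLOR_RGB2BGR); rep()
import pickle; pickle.dump(m,open("w2.pkl","wb")); cv2.imwrite("pics/w2.png",im)
c=(m["orientation"].T@(np.array(W(0,0,25))-m["origin"])); th=np.arctan2(np.hypot(c[0],c[1]),c[2]); u=m["cx"]+m["fx"]*th*c[0]/np.hypot(c[0],c[1]); v=m["cy"]+m["fy"]*th*c[1]/np.hypot(c[0],c[1]); u,v=int(u),int(v); print(u,v)
x0,y0=max(0,u-100),max(0,v-75); print(x0,y0)
cv2.imwrite("pics/w2c.png",cv2.resize(im[y0:y0+150,x0:x0+200],None,fx=4,fy=4,interpolation=cv2.INTER_CUBIC))
E
```

```text
True
push2 t 8.7 h [ 2.2 -0.2] z 33.2 F [ 1.2 -9.7  2.2] Mz 0.01 op 0.199 gf 5.1
held t 8.9 h [ 2.1 -0.2] z 33.0 F [  2.  -10.1   2.9] Mz -0.01 op 0.203 gf 4.8
 t 11.3 h [-19.9   0.2] z 268.7 F [ 0.4 -0.1 -0.4] Mz 0.02 op 0.399 gf 0.0
285 162
185 87
```

View pics/w2c.png

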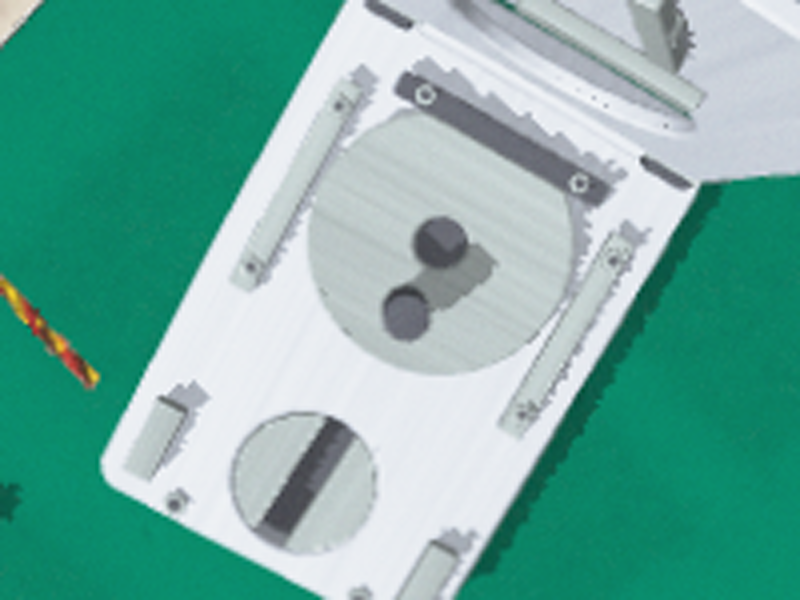

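The disc is home: its flat lies along the dark bar at (500,140). The slot of the receptacle runs (277,529)–(338,426) in this crop, close to the holder's x. Next I'll find the slot angle and cover angle by ray casting.

```bash
python3 - <<'E'
from h import *
import pickle
m=pickle.load(open("w2.pkl","rb")); P=lambda x,y,z: H(ray(m,(185+x/4,87+y/4),z))
ang=lambda d:np.degrees(np.arctan2(d[1],d[0]))
for p,q in (((262,520),(325,420)),((293,538),(352,432)),((277,529),(338,426))): print("slot",ang(P(*q,22)-P(*p,22)).round(1))
print("rec",P(304,482,22),"guideL",ang(P(345,90,28)-P(245,275,28)).round(1),"pip",P(406,309,48),"hole",P(440,242,28),"bar holes",P(425,95,28),P(580,183,28))
w=pickle.load(open("w1.pkl","rb"))
for px,y in (((232,90),-55),((157,283),55)):
    x,yy=px; u,v=(x*.7-w["cx"])/w["fx"],(y*0+yy*.7-w["cy"])/w["fy"]; d=w["orientation"]@fish(u,v); o=w["origin"]
    hy=(o[:2]-O)@EY; t=(y-hy)/(d[:2]@EY); p=o+d*t; X=H(p)[0]; print("corner x,z",X,p[2],"r",np.hypot(X-79,p[2]-32),"th",np.degrees(np.arctan2(p[2]-32,79-X)))
E
```

```text
slot -3.0
slot 0.4
slot -1.2
rec [-64.26117332  -1.05040639] guideL 0.4 pip [2.00335445 0.39798839] hole [22.08830833 -0.48496074] bar holes [57.96632421 24.75474847] [ 58.18912197 -27.84632534]
corner x,z 39.70274845028346 344.9291019792653 r 315.38690024303656 th 82.8423351037945
corner x,z 96.15636384480446 196.07421137839813 r 164.9687475245496 th 95.96942059220002
```

```bash
python3 - <<'E'
from h import *
grip(0); movep(W(60,42,275),R(196.2)); movel(W(145,42,275),rate=200)
print(movel(W(145,42,186),rate=150,threshold=8)); rep("beside")
r=160
for th in (96,84,72,60,48,36,24,14,6,2):
    t=np.radians(th); x=79-r*np.cos(t)+3*np.sin(t)+14.5; z=32+r*np.sin(t)+3*np.cos(t)
    if th==96: z=186
    hit=movel(W(x,42,z),rate=130,threshold=25); rep(th)
    if hit: break
else:
    print(movel(W(-66,42,31),rate=30,threshold=15)); rep("shut"); hold(0.3); rep()
E
```

```text
False
beside t 13.9 h [144.7  41.6] z 186.9 F [-0.3  0.4 -0. ] Mz 0.0 op 0.001 gf 0.0
96 t 14.3 h [113.   41.7] z 186.6 F [-0.1  0.3 -0.3] Mz 0.04 op 0.003 gf 0.0
84 t 14.7 h [80.1 41.9] z 191.5 F [-0.9 -0.2 -0.1] Mz 0.0 op -0.003 gf 0.0
72 t 15.1 h [47.3 42. ] z 185.0 F [0.3 0.4 1.1] Mz 0.06 op 0.0 gf 0.0
60 t 15.5 h [16.4 42. ] z 172.1 F [ 0.   0.1 -0.1] Mz 0.01 op -0.005 gf 0.0
48 t 15.9 h [-11.1  42.1] z 153.0 F [-0.3  0.5  0.7] Mz -0.01 op 0.004 gf 0.0
36 t 16.4 h [-34.1  42.1] z 128.5 F [0.4 0.3 0.1] Mz -0.03 op -0.001 gf 0.0
24 t 16.8 h [-51.2  42. ] z 100.1 F [-0.9  0.2  1.1] Mz 0.01 op 0.002 gf 0.0
14 t 17.1 h [-60.8  42. ] z 74.1 F [0.  1.1 0.3] Mz -0.02 op 0.003 gf 0.0
6 t 17.5 h [-65.1  42.1] z 52.0 F [-0.   0.9  1.2] Mz -0.05 op 0.003 gf 0.0
2 t 17.7 h [-66.2  42. ] z 40.9 F [-0.3  0.1  0.6] Mz -0.03 op 0.002 gf 0.0
True
shut t 18.0 h [-66.3  41.4] z 34.9 F [-3.  -0.  10.9] Mz -0.02 op -0.0 gf 5.9
 t 18.3 h [-66.3  41.4] z 34.9 F [-5.   0.5 15.2] Mz -0.03 op 0.001 gf 7.4
```

```bash
python3 - <<'E'
from h import *
movel(W(-66,42,120),rate=200); movep(W(-63,0,200),R(150)); grip(0.5)
m=camera_model("wrist"); m["fish"]=1; im=cv2.cvtColor(grab_frame("wrist"),cv2.COLOR_RGB2BGR); rep()
import pickle; pickle.dump(m,open("w3.pkl","wb")); cv2.imwrite("pics/w3.png",im)
c=(m["orientation"].T@(np.array(W(-50,0,60))-m["origin"])); th=np.arctan2(np.hypot(c[0],c[1]),c[2]); k=m["fx"]*th/np.hypot(c[0],c[1]); u,v=int(m["cx"]+k*c[0]),int(m["cy"]+k*c[1])
x0,y0=max(0,u-130),max(0,v-98); print(x0,y0)
cv2.imwrite("pics/w3c.png",cv2.resize(im[y0:y0+196,x0:x0+260],None,fx=3,fy=3,interpolation=cv2.INTER_CUBIC))
E
```

```text
t 20.3 h [-63.   0.] z 200.0 F [ 0.3  0.4 -0.5] Mz 0.08 op 0.501 gf 0.0
156 90
```

View pics/w3c.png

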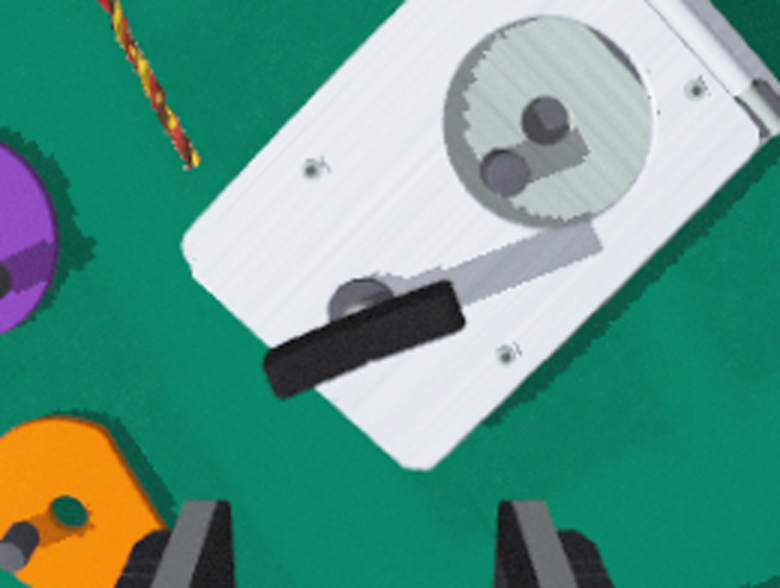

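The wing shows as black, running from (275,375) to (455,305) in the crop. The cover is shut, with the pip standing in its window. I'll take the wing's axis from a mask, grip it and feel for the slot.

```bash
python3 - <<'E'
from h import *
import pickle
m=pickle.load(open("w3.pkl","rb")); im=cv2.imread("pics/w3.png")
mask=(im.max(2)<60).astype(np.uint8); k=np.zeros_like(mask); k[90+90:90+135,156+85:156+158]=1; mask&=k
n,l,s,ce=cv2.connectedComponentsWithStats(mask); i=1+np.argmax(s[1:,4]); ys,xs=np.nonzero(l==i)
q=np.array([H(ray(m,p,72)) for p in zip(xs,ys)]); e=np.linalg.svd(q-q.mean(0),full_matrices=False)[2][0]
wa=np.degrees(np.arctan(e[1]/e[0])); print("wing",q.mean(0),"ang",wa,"len",np.ptp(q@e),"wid",np.ptp(q@[-e[1],e[0]]))
assert abs(wa)<35 and np.hypot(*(q.mean(0)-[-63,0]))<8
movep(W(-63,0,110),R(A0+wa)); print(movel(W(-63,0,59),rate=100,threshold=8)); rep("down")
grip(0,squeeze=60); rep("grip")
p=state()["eef_pos"]; h=H(p); 
movel(W(*h,59),R(A0-1.3),rate=40); rep("turned")
for b in (-1.3,2.5,-5,6,-9,10,-13):
    movel(W(*h,59),R(A0+b),rate=40)
    hit=movel(W(*h,54),rate=20,threshold=14); rep(b)
    if not hit: break
E
```

```text
wing [-63.23805484   0.25717363] ang -23.42381859988268 len 59.49605798884953 wid 15.830627871123259
False
down t 22.1 h [-63.1  -0.3] z 59.4 F [-0.1 -0.5 -0.3] Mz 0.03 op 0.497 gf 0.0
grip t 22.4 h [-63.4  -0.9] z 59.9 F [ 5.8 -0.7  3.5] Mz -0.04 op 0.122 gf 62.4
turned t 23.0 h [-63.4  -0.8] z 59.1 F [-1.  -1.7  3.3] Mz 0.07 op 0.121 gf 62.5
-1.3 t 23.6 h [-63.4  -0.8] z 53.9 F [-3.6 -2.2  7.1] Mz -0.01 op 0.121 gf 62.8
```

```bash
python3 - <<'E'
from h import *
s=state(); h=H(s["eef_pos"])
print(movel(W(*h,44),rate=20,threshold=14)); rep("in"); 
z=state()["eef_pos"][2]
for b in (20,45,70,88.7):
    movel(W(*h,z),R(A0+b),rate=40); rep(b)
s=state(); print(np.degrees(np.arctan2(s["tool_rot"][1,0],s["tool_rot"][0,0]))-A0)
E
```

```text
True
in t 24.1 h [-63.4  -0.9] z 45.8 F [-4.1 -0.8 12.2] Mz -0.08 op 0.121 gf 63.6
20 t 24.6 h [-63.5  -0.6] z 46.0 F [-4.6 -2.7 10.1] Mz 0.01 op 0.125 gf 63.4
45 t 25.2 h [-63.7  -0.4] z 45.9 F [-6.2 -4.4  9.5] Mz 0.05 op 0.126 gf 63.4
70 t 25.8 h [-64.   -0.3] z 45.9 F [-6.4 -8.3 10.9] Mz 0.03 op 0.124 gf 63.4
88.7 t 26.3 h [-64.3  -0.3] z 46.0 F [ -6.3 -10.   10.2] Mz 0.0 op 0.122 gf 63.4
-271.30541352753187
```

```bash
python3 - <<'E'
from h import *
h=H(state()["eef_pos"])
for z in (47.5,49,50,51,52): 
    hit=movel(W(*h,z),rate=20,threshold=10); rep(z)
    if hit or state()["force"][2]<-5: break
E
```

```text
47.5 t 26.5 h [-64.5  -0.2] z 47.7 F [-5.2 -3.2  9.5] Mz 0.03 op 0.121 gf 63.3
49 t 26.8 h [-64.5  -0.2] z 49.2 F [-5.1 -3.9  8. ] Mz 0.04 op 0.12 gf 63.2
50 t 27.0 h [-64.5  -0.1] z 50.1 F [-5.  -3.6  9.2] Mz 0.0 op 0.123 gf 63.2
51 t 27.3 h [-64.5  -0.1] z 51.0 F [-4.  -3.4  6.6] Mz 0.03 op 0.125 gf 62.8
52 t 27.5 h [-64.4   0. ] z 51.1 F [  1.8  -4.6 -11.4] Mz 0.02 op 0.122 gf 60.8
```

```bash
python3 - <<'E'
from h import *
h=H(state()["eef_pos"])
movel(W(*h,50.5),rate=20); grip(0.5); movel(W(*h,130),rate=150); movep(W(-63,0,200),R(150))
m=camera_model("wrist"); m["fish"]=1; im=cv2.cvtColor(grab_frame("wrist"),cv2.COLOR_RGB2BGR); rep()
import pickle; pickle.dump(m,open("w4.pkl","wb")); cv2.imwrite("pics/w4.png",im)
cv2.imwrite("pics/w4c.png",cv2.resize(im[90:286,156:416],None,fx=3,fy=3,interpolation=cv2.INTER_CUBIC))
E
```

```text
t 29.7 h [-62.9   0.3] z 198.8 F [-0.1 -0.1 -0.8] Mz -0.01 op 0.497 gf 0.0
```

View pics/w4c.png

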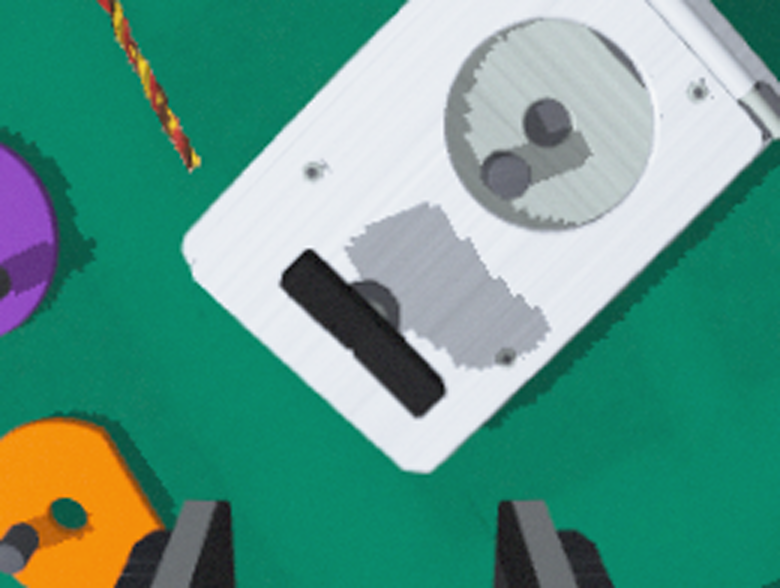

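The wing now stands square to the holder's x, from (300,265) to (430,400), and sits lower. The stud stopped rising 8.6 mm in and held against an 11 N upward pull, so it is in the groove. The cover is flat and the disc unmoved. Handing in.

```bash
python3 -c "
from station import *
print(sign_off())"
```

```text
the job is handed in; nothing more can be done
None
```

I handed the job in at about 30 s: the disc's flat is against the bar, the cover is shut, and the stud is turned a quarter turn and held about 8.6 mm in, with nothing touching it and the bottle and multimeter left alone. `sign_off()` gave no verdict.

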